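# Put the round leather cutters back in the tray in order of size

## Task

The smallest and the largest round cutter already stand at the two ends of the storage tray. Stand the four loose cutters upright in the middle of the four free cork pads between them, one to a pad, so that the whole row runs in order of size from the smallest to the largest. Set them down rather than drop them, since the cutting edges are sharp, keep them upright, and leave the two at the ends where they are.

Things in the scene. Friction and masses are not known exactly. Their poses are not given: they have to be found in the camera images.
- c20: Round steel leather cutter, outside diameter 20 mm. Cup 34 mm high, low shoulder to 38 mm, then a dark round shank 16 mm thick up to 99 mm above the underside (same on all six). Origin: centre of the underside (cutting edge), z up. Already on the cork pad at one end of the storage tray (which end varies), 80 mm from the nearest free pad; stays there.
- c30: Round steel leather cutter, outside diameter 30 mm. Cup 34 mm high, low shoulder to 38 mm, then a dark round shank 16 mm thick up to 99 mm above the underside (same on all six). Origin: centre of the underside (cutting edge), z up. Loose, upright on the flat fixed green cutting mat (top 3 mm above the bench), about 240 g.
- c40: Round steel leather cutter, outside diameter 40 mm. Cup 34 mm high, low shoulder to 38 mm, then a dark round shank 16 mm thick up to 99 mm above the underside (same on all six). Origin: centre of the underside (cutting edge), z up. Loose, upright on the flat fixed green cutting mat (top 3 mm above the bench), about 310 g.
- c50: Round steel leather cutter, outside diameter 50 mm. Cup 34 mm high, low shoulder to 38 mm, then a dark round shank 16 mm thick up to 99 mm above the underside (same on all six). Origin: centre of the underside (cutting edge), z up. Loose, upright on the flat fixed green cutting mat (top 3 mm above the bench), about 390 g.
- c60: Round steel leather cutter, outside diameter 60 mm. Cup 34 mm high, low shoulder to 38 mm, then a dark round shank 16 mm thick up to 99 mm above the underside (same on all six). Origin: centre of the underside (cutting edge), z up. Loose, upright on the flat fixed green cutting mat (top 3 mm above the bench), about 480 g.
- c70: Round steel leather cutter, outside diameter 70 mm. Cup 34 mm high, low shoulder to 38 mm, then a dark round shank 16 mm thick up to 99 mm above the underside (same on all six). Origin: centre of the underside (cutting edge), z up. Already on the cork pad at one end of the storage tray (which end varies), 80 mm from the nearest free pad; stays there.
- pad1: Free cork pad 1 of 4, 74 mm across, 80 mm apart in a row along the fixed dark wooden tray (118 x 514 mm); beyond pad1 and pad4 lie the two taken end pads. Origin: centre of its top, 24 mm above the bench; z up, y along the row from pad1 to pad4, x across. Tray edge beads stand 49 mm either side of the row's middle line, 5 mm above the pads.
- pad2: Free cork pad 2 of 4, 74 mm across, 80 mm apart in a row along the fixed dark wooden tray (118 x 514 mm); beyond pad1 and pad4 lie the two taken end pads. Origin: centre of its top, 24 mm above the bench; z up, y along the row from pad1 to pad4, x across. Tray edge beads stand 49 mm either side of the row's middle line, 5 mm above the pads.
- pad3: Free cork pad 3 of 4, 74 mm across, 80 mm apart in a row along the fixed dark wooden tray (118 x 514 mm); beyond pad1 and pad4 lie the two taken end pads. Origin: centre of its top, 24 mm above the bench; z up, y along the row from pad1 to pad4, x across. Tray edge beads stand 49 mm either side of the row's middle line, 5 mm above the pads.
- pad4: Free cork pad 4 of 4, 74 mm across, 80 mm apart in a row along the fixed dark wooden tray (118 x 514 mm); beyond pad1 and pad4 lie the two taken end pads. Origin: centre of its top, 24 mm above the bench; z up, y along the row from pad1 to pad4, x across. Tray edge beads stand 49 mm either side of the row's middle line, 5 mm above the pads.
Mind the look-alikes: they are no part of the job. Leave any red or turquoise look-alike of the c60 alone.

How it is judged:
At the end, for the whole second after the job is handed in: The loose cutters stand upright (within 3 degrees), released and at rest, each within 13 mm of the centre of its own pad and at pad height (4 mm), so that the row rises 20, 30, 40, 50, 60, 70 mm; the 20 and 70 mm cutters stand upright within 12 mm of where they were (((horizontal distance between c20 and pad1 below 0.11 m and horizontal distance between c30 and pad1 below 0.013 m and horizontal distance between c40 and pad2 below 0.013 m and horizontal distance between c50 and pad3 below 0.013 m and horizontal distance between c60 and pad4 below 0.013 m) or (horizontal distance between c20 and pad4 below 0.11 m and horizontal distance between c30 and pad4 below 0.013 m and horizontal distance between c40 and pad3 below 0.013 m and horizontal distance between c50 and pad2 below 0.013 m and horizontal distance between c60 and pad1 below 0.013 m)) and z of c30 in the frame of pad1 between -0.004 and 0.004 m and z of c40 in the frame of pad1 between -0.004 and 0.004 m and z of c50 in the frame of pad1 between -0.004 and 0.004 m and z of c60 in the frame of pad1 between -0.004 and 0.004 m and angle between each of c20, c30, c40, c50, c60, c70's own z axis and vertical below 0.06 rad and linear speed of each of c20, c30, c40, c50, c60, c70 below 0.02 m/s and distance of each of c20, c70 from where it was at the start of the episode below 0.012 m); the robot touches nothing.
It fails at once if a cutter already standing at an end of the tray is shifted by more than 15 mm or tipped (distance of any of c20, c70 from where it was at the start of the episode above 0.015 m or angle between any of c20, c70's own z axis and vertical above 0.3 rad).
It fails at once if a loose cutter is tipped over (leans more than 40 degrees) (angle between any of c30, c40, c50, c60's own z axis and vertical above 0.7 rad).
It fails at once if a cutter is dropped or rammed onto a pad (more than 80 N between them) (contact force between any of c30, c40, c50, c60 and pad1 above 80 N or contact force between any of c30, c40, c50, c60 and pad2 above 80 N or contact force between any of c30, c40, c50, c60 and pad3 above 80 N or contact force between any of c30, c40, c50, c60 and pad4 above 80 N).
It also fails if it takes over 120 s, if anything falls off the work surface, if the arm or the gripper's body presses on something with over 40 N, if the wrist force passes 120 N, or if a joint passes its speed limit or range.

## Robot

A 6-joint arm with a two-finger parallel gripper is mounted at the origin on the work surface. World frame = base frame: x ahead of the robot, y to its left, z up, the work surface at z = 0. Lengths are in m, angles in rad, forces in N, time in s.
With the tool pointing down it reaches from about 0.35 to 0.975 m from the base axis. Payload 4.9 kg.
Tool frame: the origin (TCP) lies midway between the tips of the shut fingers; the grasp point (between the pads) lies 19 mm behind it; z points along the fingers, y is the line along which they close (so a half turn about z gives the same grasp; the last joint's range is limited). The gripper opens to 85 mm and grips with 20 to 120 N. Pads are 22 mm wide; open, the fingers measure 114 mm over their backs; the gripper's body (76 mm by 85 mm) begins 54 mm behind the grasp point. The pads swing forward as they close: fully open they stand 13 mm farther back than shut.
Start: joints at [1.223, 0.053, 1.613, -0, 1.476, -0.119], TCP at [0.142, 0.609, 0.231] pointing down, gripper open.
Joint ranges: [-3.01, 3.01], [-1.01, 2.22], [0.06, 2.58], [-1.02, 4.17], [0.09, 2.62], [-3.14, 3.14]. Speed limits (rad/s): [2.57, 2.57, 3.14, 3.14, 3.14, 3.14].

## Interface

Orientations are given as a unit quaternion [w, x, y, z].
In Python, from plant import manip gives the robot as it stands.
- The arm moves only by the tool move_arm, never from a script. Its argument "increments" is one flat list of numbers, 5 for each row, row after row: the shift along the tool's x, y, z in mm, then the turn about the tool's z in rad, then the opening, from 0 (shut) to 1 (fully open). In form: [tx, ty, tz, spin, jaw, tx, ty, tz, spin, jaw, ...]. A call has 1 to 8 rows; each row shifts and turns the commanded pose from where the row before left it, along the tool's axes as they then stand; what a row does not reach is not made up. A row lasts 1/12 s, in which the tool goes at most 41.7 mm and 7.16 degrees, less where a joint would pass 70% of its speed; a pose out of reach is approached as far as the arm can. A call with a gripper value outside its range is refused whole. The fingers move at their own pace and stop on an object; the grip force is fixed at half the most. Time passes only in rows, so rows that do not move let the fingers close. It gives the time, the measured TCP pose, the force, the opening and the grip force at its end, in the units of the state.
- manip.state(): the state, without advancing time (a new reading comes with each control period).
- manip.grab_frame(name): name is "scene" or "top"; returns a dict with "image" (384x512x3 uint8, blue, green, red), "fov_y" (degrees; the focal length in pixels is half the picture's height over the tangent of half this angle, whatever the lens; pixels are square), "cx", "cy" (the principal point, pixels), "k1" (the pictures are not rectified: a ray, as slopes to the right and down, at radius r is drawn at 1 + k1 r^2 times it, then the intrinsics apply), "eye" and "rotation" of the camera in the world. Camera axes: x right, y down, z forward; pixel columns grow to the right and rows downward; lengths in m; the calibration is good to about 2 mm. A picture is of the moment at which its call begins. There is no depth.
- manip.job_done(): hands the job in; it is judged then, once.
The state is a dict: "time": time; "joint_pos": joint angles; "joint_vel": joint speeds; "joint_efforts": joint torques, N m; "tool_pos": TCP position; "tool_rot": TCP orientation; "contact_force": force on the tool from outside, world axes, zero at the start; "ft_torque": the same for the moment, N m; "gripper_width": opening from 0.0 (shut) to 1.0 (fully open); "grasp_force": force on a finger pad.
Only numpy, scipy, OpenCV 4.12 (cv2) and the standard library are available. Lean on these libraries where they do the work, as an engineer would, in place of code of your own. Each camera call takes 0.05 s, during which the arm holds its last target. There are 200 camera calls.

## Working session

There is one attempt and no reset: what is moved stays moved. The work goes in short steps, Python scripts to look and compute and a tool call to move; the robot and the scene stay as the last step left them, time stands still between calls to the robot, and variables do not carry over. Pictures are saved under pics/ and viewed, at most 14 in all, crops included, and the job is handed in when it is done.

Besides the shell and the picture viewer there is one more tool, called after "Call:" in YAML: its name, and indented under it one key for each argument. move_arm: Moves the arm, as the interface text tells. Its arguments: {"type":"object","properties":{"increments":{"type":"array"}},"required":["increments"]}

```bash
mkdir -p pics
cat > h.py <<'E'
import numpy as np, cv2
from plant import manip
def K(f):
    h=f["image"].shape[0]; F=h/2/np.tan(np.radians(f["fov_y"])/2)
    return F
def Rm(f):
    r=np.array(f["rotation"],float)
    if r.size==9: return r.reshape(3,3)
    from scipy.spatial.transform import Rotation as R
    return R.from_quat(np.r_[r[1:],r[0]]).as_matrix()
def ray(f,u,v):
    F=K(f); x=np.array([(u-f["cx"])/F,(v-f["cy"])/F]); y=x.copy()
    for _ in range(30): y=x/(1+f["k1"]*(y@y))
    d=Rm(f)@np.r_[y,1]; return np.array(f["eye"],float),d/np.linalg.norm(d)
def atz(f,u,v,z):
    e,d=ray(f,u,v); return e+d*(z-e[2])/d[2]
def proj(f,P):
    c=(np.atleast_2d(P)-np.array(f["eye"]))@Rm(f); y=c[:,:2]/c[:,2:]
    y=y*(1+f["k1"]*(y**2).sum(1,keepdims=True)); return y*K(f)+[f["cx"],f["cy"]]
def tri(a,b):
    (e1,d1),(e2,d2)=a,b
    t=np.linalg.lstsq(np.c_[d1,-d2],e2-e1,rcond=None)[0]
    p,q=e1+t[0]*d1,e2+t[1]*d2; return (p+q)/2,np.linalg.norm(p-q)
E
python3 - <<'E'
from h import *
import pickle
fs={}
for n in("scene","top"):
    f=manip.grab_frame(n); fs[n]=f; cv2.imwrite(f"pics/{n}0.png",cv2.resize(f["image"],(800,600),interpolation=cv2.INTER_CUBIC))
    print(n,{k:np.round(v,4).tolist() for k,v in f.items() if k!="image"})
pickle.dump(fs,open("f0.pkl","wb"))
print(manip.state())
E
```

```text
scene {'fov_y': 56.0348, 'cx': 255.0883, 'cy': 195.5904, 'k1': -0.0624, 'eye': [1.176, -0.0366, 0.8013], 'rotation': [-0.2617, 0.6844, 0.6337, -0.2483]}
top {'fov_y': 45.7435, 'cx': 254.0, 'cy': 198.3179, 'k1': 0.0148, 'eye': [0.3998, 0.0176, 1.4884], 'rotation': [-0.0251, 0.7068, -0.7066, 0.0229]}
{'time': 0.1, 'joint_pos': array([ 1.22301570e+00,  5.33119292e-02,  1.61414757e+00, -1.74053906e-05,
        1.47602413e+00, -1.18983017e-01]), 'joint_vel': array([-0.0005742 , -0.00214062, -0.00143909, -0.00133554, -0.00288058,
        0.00320623]), 'joint_efforts': array([ 1.12782753e-03, -3.94909823e+01, -3.71360672e+01, -2.48477113e-05,
        3.85707506e-03, -6.87519076e-06]), 'tool_pos': array([0.14155356, 0.608177  , 0.23017834]), 'tool_rot': array([-2.10234363e-04,  1.14148566e-01,  9.93463241e-01, -9.21860496e-04]), 'contact_force': array([ 0.23102227, -0.19808696, -0.52700209]), 'ft_torque': array([ 0.04441147,  0.00522923, -0.01962197]), 'grasp_force': 0.0, 'gripper_width': 0.9991156802124245}
```

View pics/scene0.png

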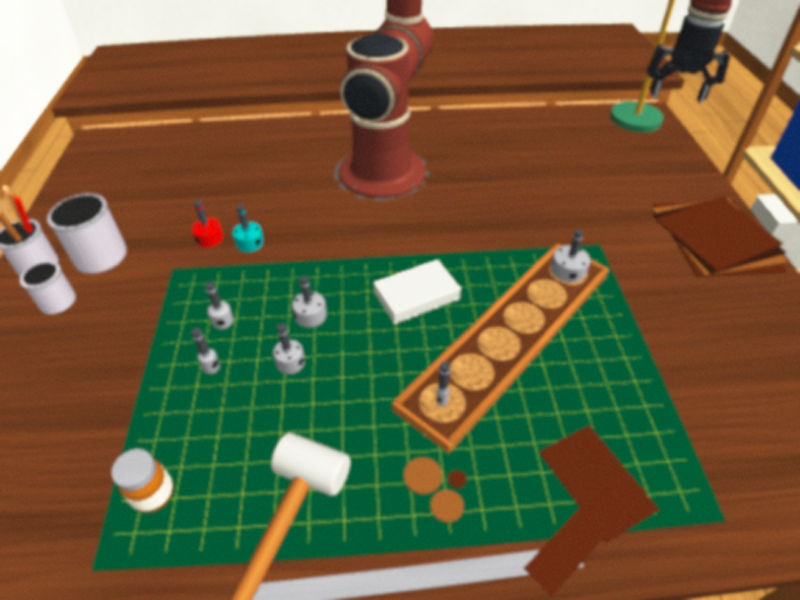

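View pics/top0.png

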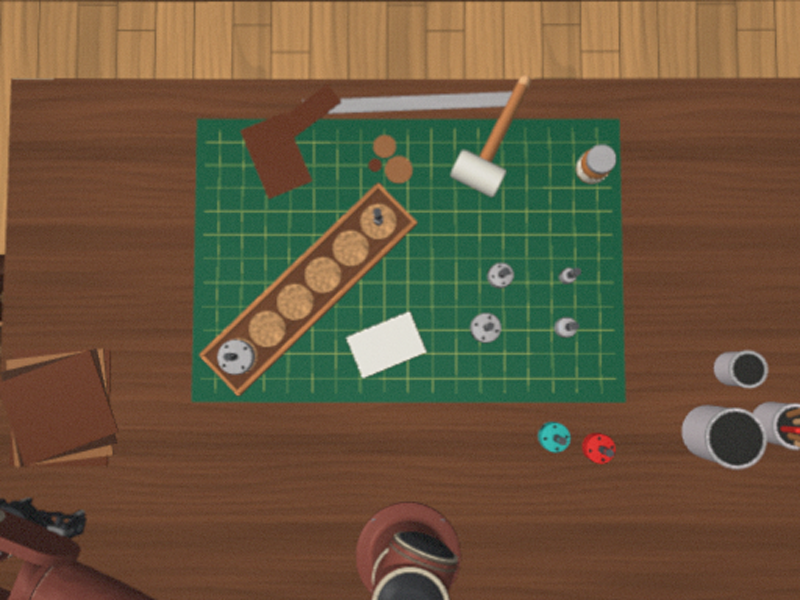

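The scene view shows four loose steel cutters at about (220,315), (207,358), (310,307) and (289,355). In the top view the same four are at (567,327), (569,275), (487,327) and (501,274). c20 stands at the far end of the tray, top view (378,218), and c70 at the near end, (236,357). The look-alikes are turquoise at (555,437) and red at (599,449) in the top view, and I will leave both alone. By cup size, c30 is (569,275), c40 is (567,327), c50 is (501,274) and c60 is (487,327). I'll check that with a silhouette fit over both views and a close crop.

```bash
cat > fit.py <<'E'
from h import *
from scipy.optimize import minimize
A=np.linspace(0,2*np.pi,40,endpoint=False); C=np.c_[np.cos(A),np.sin(A)]
S=6
def cyl(p,r,z0,z1): return np.vstack([np.c_[p[:2]+r*C,np.full(40,p[2]+z)] for z in (z0,z1)])
def sil(f,p,D,box):
    x0,y0,w,h=box; m=np.zeros((h*S,w*S),np.uint8)
    for r,a,b in ((D/2,0,.034),(.008,.03,.099)):
        q=((proj(f,cyl(p,r,a,b))+.5-[x0,y0])*S).astype(np.float32)
        cv2.fillConvexPoly(m,cv2.convexHull(q).round().astype(np.int32),1)
    return cv2.resize(m.astype(np.float32),(w,h),interpolation=cv2.INTER_AREA)
def alpha(f,box):
    x0,y0,w,h=box; I=f["image"][y0:y0+h,x0:x0+w].astype(float)
    g=I[...,1]-I[...,2]  # green minus red: ~0 on steel
    return np.clip(1-g/np.median(g),0,1) 
def fit(fs,p0,D0,names=("scene","top")):
    bx={}
    for n in names:
        q=proj(fs[n],cyl(np.array(p0),.04,0,.1)); a=np.floor(q.min(0)-3).astype(int); b=np.ceil(q.max(0)+3).astype(int); bx[n]=(*a,*(b-a))
    al={n:alpha(fs[n],bx[n]) for n in names}
    c=lambda s:sum(np.abs(sil(fs[n],s[:3]/100,s[3]/100,bx[n])-al[n]).sum() for n in names)
    x0=np.r_[np.array(p0)*100,D0*100]
    for st in (.8,.3): 
        r=minimize(c,x0,method="Nelder-Mead",options=dict(initial_simplex=np.vstack([x0]+[x0+st*e for e in np.eye(4)]),maxiter=250)); x0=r.x
    return x0/100,r.fun
E
python3 - <<'E'
from fit import *
import pickle
fs=pickle.load(open("f0.pkl","rb")); t=fs["top"]; s=fs["scene"]
k=.64
for n,(u,v) in dict(c30=(568,276),c40=(566,327),c50=(499,275),c60=(485,328)).items():
    p=atz(t,u*k,v*k,.025); x,c=fit(fs,[p[0],p[1],.003],int(n[1:])/1000); print(n,"xyzD mm",(x*1000).round(1),"cost",round(c,1),"R",np.hypot(x[0],x[1]).round(3))
# pads: rough triangulated from both views
T=[(351,248),(323,274),(295,301),(267,328)]; Sx=[(473,372),(499,343),(524,318),(548,294)]
for a,b in zip(T,Sx):
    p,g=tri(ray(t,a[0]*k,a[1]*k),ray(s,b[0]*k,b[1]*k)); print("pad",(p*1000).round(1),"gap",round(g*1000,1), (atz(t,a[0]*k,a[1]*k,.024)*1000).round(1))
a=t["image"][160:230,290:390]; b=s["image"][175:245,115:215]
cv2.imwrite("pics/crop.png",np.vstack([cv2.resize(i,None,fx=4.2,fy=4.2,interpolation=cv2.INTER_CUBIC) for i in (a,b)]))
E
```

```text
c30 xyzD mm [ 571.1 -329.2    5.3   30.5] cost 394.2 R 0.659
c40 xyzD mm [ 464.6 -323.4    6.1   40.6] cost 368.5 R 0.566
c50 xyzD mm [ 571.8 -189.8    6.3   50.4] cost 384.7 R 0.602
c60 xyzD mm [ 463.8 -158.1    7.1   60.7] cost 295.3 R 0.49
pad [629.  120.6  21. ] gap 5.9 [628.  117.4  24. ]
pad [573.9 176.7  24.8] gap 3.3 [573.7 175.2  24. ]
pad [518.1 234.4  22.3] gap 3.2 [517.6 232.6  24. ]
pad [462.5 292.5  22.8] gap 5.2 [461.8 289.7  24. ]
```

View pics/crop.png

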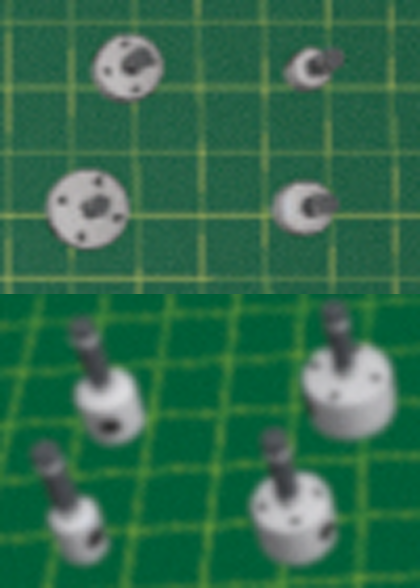

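The crop confirms the four bright steel cutters. In its top half c50 and c30 are in the upper row and c60 and c40 in the lower row, and the fitted diameters are 30.5, 40.6, 50.4 and 60.7 mm. Next I'll refine the pads and the end cutters.

```bash
cat > plan.py <<'E'
from h import *
from scipy.spatial.transform import Rotation as R
def plan(*pts):
    s=manip.state(); q=s["tool_rot"]; M=R.from_quat(np.r_[q[1:],q[0]]).as_matrix()
    print("t",round(s["time"],2),"tcp",(s["tool_pos"]*1000).round(1),"yaw_y",round(np.degrees(np.arctan2(M[1,1],M[0,1])),1),"tilt",round(np.degrees(np.arccos(-M[2,2])),2),"F",np.round(s["contact_force"],1),"w",round(s["gripper_width"],3),"g",round(s["grasp_force"],1))
    for p in pts: print(p,"-> tool mm",(M.T@(np.array(p)-s["tool_pos"]*1000)).round(1))
E
python3 - <<'E'
from fit import *
from plan import plan
import pickle
fs=pickle.load(open("f0.pkl","rb")); t=fs["top"]; s=fs["scene"]
g=[np.array([629-55.5*i,118.5+57.4*i,24.])/1000 for i in range(4)]
out=[]
for p in g:
    cs=[]
    for f in (t,s):
        q=proj(f,[p])[0]; I=cv2.cvtColor(f["image"],cv2.COLOR_BGR2GRAY).astype(np.float32)
        ell=proj(f,np.c_[p[:2]+.037*C,np.full(40,p[2])])
        # fit: shift the projected disc to maximise inside-outside contrast of the smoothed (red) channel
        r=f["image"][...,1].astype(np.float32)
        best=None
        def ring(d,k): 
            e=(ell-q)*k+q+d; return cv2.remap(r,e[:,0].astype(np.float32),e[:,1].astype(np.float32),cv2.INTER_LINEAR).clip(60,150).mean()
        G=np.arange(-4,4.01,.25); sc=[(sum(ring(np.array([a,b]),k) for k in (.75,.85,.93))/3-ring(np.array([a,b]),1.07),a,b) for a in G for b in G]
        m=max(sc); w=[x for x in sc if x[0]>m[0]-1]; d=np.mean([x[1:] for x in w],0); cs.append(q+d)
    P,gap=tri(ray(t,*cs[0]),ray(s,*cs[1])); out.append(P); print("pad",(P*1000).round(1),"gap",round(gap*1000,1),"top@24",(atz(t,*cs[0],.024)*1000).round(1),"scene@24",(atz(s,*cs[1],.024)*1000).round(1))
print("pitch",[np.linalg.norm(np.diff(out,axis=0)[i][:2]).round(4) for i in range(3)], t["image"][int(.64*274),int(.64*323)])
for u,v,h in((378,208,0),): pass
# each loose cutter per single view, z fixed by 2-view fit: bias check of views
e=np.array([[.5711,-.3292],[.4646,-.3234],[.5718,-.1898],[.4638,-.1581]])
for q in e: print((proj(t,[[*q,.1]])[0]/.64).round(0),(proj(s,[[*q,.1]])[0]/.64).round(0))
plan((464,-158,240))
E
```

```text
pad [629.3 120.2  25.2] gap 1.1 top@24 [629.4 119.7  24. ] scene@24 [628.5 121.   24. ]
pad [573.3 177.5  25.3] gap 0.4 top@24 [573.4 177.4  24. ] scene@24 [572.3 178.   24. ]
pad [517.3 234.4  25.4] gap 0.7 top@24 [517.3 234.2  24. ] scene@24 [516.1 235.3  24. ]
pad [461.4 291.3  25.8] gap 1.1 top@24 [461.3 291.1  24. ] scene@24 [459.7 292.7  24. ]
pitch [np.float64(0.0801), np.float64(0.0798), np.float64(0.0798)] [ 96 144 191]
[576. 271.] [196. 332.]
[574. 325.] [209. 285.]
[505. 270.] [281. 327.]
[489. 325.] [303. 279.]
t 0.1 tcp [141.6 608.2 230.2] yaw_y 76.9 tilt 0.11 F [ 0.2 -0.2 -0.5] w 0.999 g 0.0
(464, -158, 240) -> tool mm [-487.8 -673.1   -8.7]
```

Call:
move_arm:
  increments: [0, 0, 0, 0.115, 0.7, 0, 0, 0, 0.115, 0.7, 0, 0, 0, 0.115, 0.7, 0, 0, 0, 0.115, 0.7, 0, 0, 0, 0.115, 0.7]

```text
time: 0.52
tool_pos: [0.1416, 0.6083, 0.2305]
tool_rot: [0.0, 0.394, 0.919, -0.001]
contact_force: [-0.1, 0.2, -0.0]
gripper_width: 0.696
grasp_force: 0.0
```

The pads triangulate to a height of 25 mm and a pitch of 80 mm, as they should. From c20 the order is c30, c40, c50, c60. The tool's y axis now lies across the row, so I will keep this yaw throughout.

Call:
move_arm:
  increments: [-41, -4, 0, 0, 0.7, -41, -4, 0, 0, 0.7, -41, -4, 0, 0, 0.7, -41, -4, 0, 0, 0.7, -41, -4, 0, 0, 0.7, -41, -4, 0, 0, 0.7, -41, -4, 0, 0, 0.7, -41, -4, 0, 0, 0.7]

```text
time: 1.18
tool_pos: [0.3469, 0.3485, 0.2309]
tool_rot: [-0.0, 0.391, 0.92, -0.0]
contact_force: [0.5, -0.3, 0.2]
gripper_width: 0.699
grasp_force: 0.0
```

Call:
move_arm:
  increments: [-41, -4, 0, 0, 0.7, -41, -4, 0, 0, 0.7, -41, -4, 0, 0, 0.7, -41, -4, 0, 0, 0.7, -41, -4, 0, 0, 0.7, -41, -4, 0, 0, 0.7, 0, 0, 0, 0, 0.7]

```text
time: 1.77
tool_pos: [0.5027, 0.1513, 0.2308]
tool_rot: [0.001, 0.394, 0.919, -0.001]
contact_force: [0.0, 0.9, 0.2]
gripper_width: 0.702
grasp_force: 0.0
```

```bash
python3 -c "
from plan import plan
plan((464,-158,220))"
```

```text
t 1.77 tcp [502.7 151.3 230.8] yaw_y 43.5 tilt 0.15 F [0.  0.9 0.2] w 0.702 g 0.0
(464, -158, 220) -> tool mm [-197.5 -241.1   11.6]
```

Call:
move_arm:
  increments: [-25, -30, 0, 0, 0.7, -25, -30, 0, 0, 0.7, -25, -30, 0, 0, 0.7, -25, -30, 0, 0, 0.7, -25, -30, 0, 0, 0.7, -25, -30, 0, 0, 0.7, -25, -30, 0, 0, 0.7, -23, -31, 0, 0, 0.7]

```text
time: 2.43
tool_pos: [0.463, -0.1548, 0.231]
tool_rot: [-0.0, 0.391, 0.92, 0.0]
contact_force: [-0.1, -0.3, 0.4]
gripper_width: 0.696
grasp_force: 0.0
```

Call:
move_arm:
  increments: [0, 0, 25, 0, 0.7, 0, 0, 25, 0, 0.7, 0, 0, 25, 0, 0.7, 0, 0, 10, 0, 0.7, 0, 0, 0, 0, 0.7]

```text
time: 2.85
tool_pos: [0.4614, -0.152, 0.1427]
tool_rot: [-0.004, 0.391, 0.92, 0.0]
contact_force: [-0.2, 0.1, -1.1]
gripper_width: 0.701
grasp_force: 0.0
```

Run:
```python
from plan import *
plan((464,-158,62))
a=manip.grab_frame("top"); b=manip.grab_frame("scene")
q=(proj(a,[[.464,-.158,.08]])[0]).astype(int); r=(proj(b,[[.464,-.158,.08]])[0]).astype(int)
f=lambda I,c:cv2.resize(I[c[1]-45:c[1]+45,c[0]-45:c[0]+45],(400,400),interpolation=cv2.INTER_CUBIC)
cv2.imwrite("pics/g60.png",np.hstack([f(a["image"],q),f(b["image"],r)]))
```

```text
t 2.85 tcp [ 461.4 -152.   142.7] yaw_y 43.9 tilt 0.4 F [-0.2  0.1 -1.1] w 0.701 g 0.0
(464, -158, 62) -> tool mm [-6.7 -2.1 80.6]
```

View pics/g60.png

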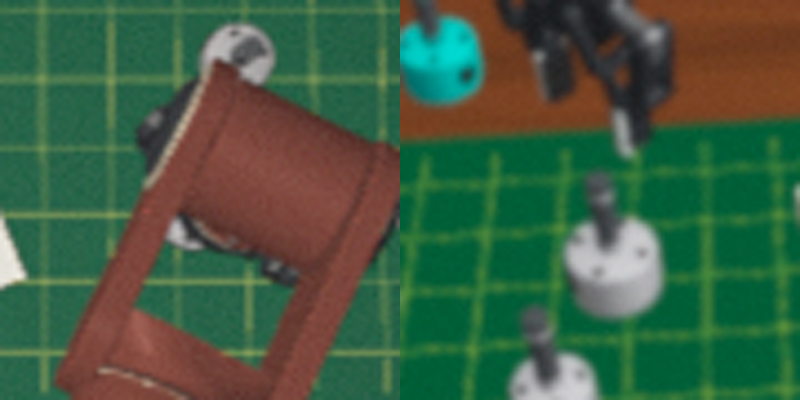

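The tip hangs above the c60 shank, whose top is at about (600,180) in the right half. It is 7 mm off along tool x, so I'll correct that while descending and then grip.

Call:
move_arm:
  increments: [-7, -2, 0, 0, 0.7, 0, 0, 20, 0, 0.7, 0, 0, 20, 0, 0.7, 0, 0, 20, 0, 0.7, 0, 0, 15, 0, 0.7, 0, 0, 5, 0, 0.7, 0, 0, 0, 0, 0.7]

```text
time: 3.53
tool_pos: [0.4673, -0.1598, 0.0663]
tool_rot: [-0.0, 0.391, 0.92, -0.0]
contact_force: [0.3, -0.7, 0.6]
gripper_width: 0.699
grasp_force: 0.0
```

```bash
python3 -c "
from plan import plan
plan((464,-158,60))"
```

```text
t 3.53 tcp [ 467.3 -159.8   66.3] yaw_y 44.0 tilt 0.03 F [ 0.3 -0.7  0.6] w 0.699 g 0.0
(464, -158, 60) -> tool mm [ 3.6 -1.1  6.3]
```

Call:
move_arm:
  increments: [3, -1, 6, 0, 0.7, 0, 0, 0, 0, 0.7, 0, 0, 0, 0, 0.1, 0, 0, 0, 0, 0.1, 0, 0, 0, 0, 0.1, 0, 0, 0, 0, 0.1, 0, 0, 0, 0, 0.1, 0, 0, 0, 0, 0.1]

```text
time: 4.2
tool_pos: [0.4646, -0.1586, 0.0609]
tool_rot: [0.0, 0.391, 0.92, -0.0]
contact_force: [-1.5, -1.0, 2.8]
gripper_width: 0.172
grasp_force: 58.3
```

Call:
move_arm:
  increments: [0, 0, -10, 0, 0.1, 0, 0, -25, 0, 0.1, 0, 0, -35, 0, 0.1, 0, 0, -35, 0, 0.1, 0, 0, -35, 0, 0.1, 0, 0, -30, 0, 0.1, 0, 0, -10, 0, 0.1, 0, 0, 0, 0, 0.1]

```text
time: 4.87
tool_pos: [0.4655, -0.1587, 0.2432]
tool_rot: [0.003, 0.391, 0.92, -0.0]
contact_force: [-0.0, 0.3, -5.9]
gripper_width: 0.163
grasp_force: 59.4
```

```bash
python3 -c "
from plan import plan
plan((461.4,291.3,240))"
```

```text
t 4.87 tcp [ 465.5 -158.7  243.2] yaw_y 44.0 tilt 0.31 F [-0.   0.3 -5.9] w 0.163 g 59.4
(461.4, 291.3, 240) -> tool mm [326.8 309.4   2.1]
```

Call:
move_arm:
  increments: [10, 10, 0, 0, 0.1, 22, 21, 0, 0, 0.1, 25, 24, 0, 0, 0.1, 25, 24, 0, 0, 0.1, 25, 24, 0, 0, 0.1, 25, 24, 0, 0, 0.1, 25, 24, 0, 0, 0.1, 25, 24, 0, 0, 0.1]

```text
time: 5.53
tool_pos: [0.4617, 0.0959, 0.236]
tool_rot: [-0.003, 0.391, 0.92, -0.001]
contact_force: [0.4, -0.6, -4.8]
gripper_width: 0.169
grasp_force: 59.1
```

Call:
move_arm:
  increments: [25, 24, 0, 0, 0.1, 25, 24, 0, 0, 0.1, 25, 24, 0, 0, 0.1, 25, 24, 0, 0, 0.1, 22, 20, 0, 0, 0.1, 15, 13, 0, 0, 0.1, 8, 5, 0, 0, 0.1, 0, 0, 0, 0, 0.1]

```text
time: 6.2
tool_pos: [0.4577, 0.2926, 0.2364]
tool_rot: [-0.002, 0.39, 0.921, -0.002]
contact_force: [-0.2, -1.1, -5.9]
gripper_width: 0.167
grasp_force: 59.2
```

Call:
move_arm:
  increments: [0, 0, 0, 0, 0.1, 0, 0, 15, 0, 0.1, 0, 0, 30, 0, 0.1, 0, 0, 30, 0, 0.1, 0, 0, 20, 0, 0.1, 0, 0, 10, 0, 0.1, 0, 0, 0, 0, 0.1, 0, 0, 0, 0, 0.1]

```text
time: 6.87
tool_pos: [0.46, 0.2908, 0.1352]
tool_rot: [-0.0, 0.392, 0.92, -0.0]
contact_force: [0.7, 0.0, -5.1]
gripper_width: 0.171
grasp_force: 59.1
```

Run:
```python
from plan import *
plan((461.4,291.3,82))
a=manip.grab_frame("top"); b=manip.grab_frame("scene")
P=[[.4614,.2913,.06]]
q=(proj(a,P)[0]).astype(int); r=(proj(b,P)[0]).astype(int)
f=lambda I,c:cv2.resize(I[c[1]-45:c[1]+45,c[0]-45:c[0]+45],(400,400),interpolation=cv2.INTER_CUBIC)
cv2.imwrite("pics/p60.png",np.hstack([f(a["image"],q),f(b["image"],r)]))
```

```text
t 6.87 tcp [460.  290.8 135.2] yaw_y 43.9 tilt 0.04 F [ 0.7  0.  -5.1] w 0.171 g 59.1
(461.4, 291.3, 82) -> tool mm [-0.6  1.4 53.2]
```

View pics/p60.png

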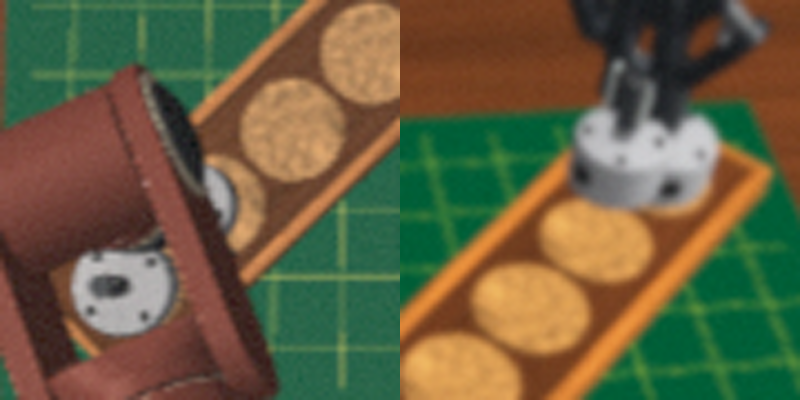

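c60 hangs upright above its pad: its cup shows at about (645,150) in the right half, just ahead of c70. I'll lower to about 2 mm above the pad, then inch down watching the force.

Call:
move_arm:
  increments: [0, 1, 15, 0, 0.1, 0, 0, 17, 0, 0.1, 0, 0, 10, 0, 0.1, 0, 0, 5, 0, 0.1, 0, 0, 3, 0, 0.1, 0, 0, 0, 0, 0.1, 0, 0, 0, 0, 0.1]

```text
time: 7.55
tool_pos: [0.4611, 0.2927, 0.0862]
tool_rot: [0.0, 0.391, 0.92, 0.001]
contact_force: [-0.0, -0.0, -5.8]
gripper_width: 0.17
grasp_force: 59.1
```

Call:
move_arm:
  increments: [0, 0, 1, 0, 0.1, 0, 0, 1, 0, 0.1, 0, 0, 0, 0, 0.1]

```text
time: 7.8
tool_pos: [0.4608, 0.2925, 0.0837]
tool_rot: [0.0, 0.391, 0.92, 0.0]
contact_force: [0.5, 0.1, -5.9]
gripper_width: 0.173
grasp_force: 59.1
```

Call:
move_arm:
  increments: [0, 0, 1, 0, 0.1, 0, 0, 0.5, 0, 0.1, 0, 0, 0, 0, 0.1]

```text
time: 8.05
tool_pos: [0.4607, 0.2924, 0.082]
tool_rot: [0.0, 0.391, 0.92, 0.0]
contact_force: [-0.1, 0.4, -4.1]
gripper_width: 0.173
grasp_force: 59.7
```

Call:
move_arm:
  increments: [0, 0, 0.5, 0, 0.1, 0, 0, 0, 0, 0.1]

```text
time: 8.22
tool_pos: [0.4607, 0.2924, 0.082]
tool_rot: [0.0, 0.391, 0.92, 0.0]
contact_force: [-2.8, -0.7, -0.3]
gripper_width: 0.165
grasp_force: 59.8
```

It has touched down: the weight has come off the wrist at TCP z 0.082. I'll release and rise.

Call:
move_arm:
  increments: [0, 0, 0, 0, 0.25, 0, 0, 0, 0, 0.4, 0, 0, 0, 0, 0.6, 0, 0, 0, 0, 0.6, 0, 0, -10, 0, 0.6, 0, 0, -30, 0, 0.6, 0, 0, -35, 0, 0.6, 0, 0, -40, 0, 0.6]

```text
time: 8.88
tool_pos: [0.4594, 0.2918, 0.1966]
tool_rot: [-0.001, 0.391, 0.92, -0.001]
contact_force: [1.3, -0.5, -0.4]
gripper_width: 0.597
grasp_force: 0.0
```

Call:
move_arm:
  increments: [0, 0, -35, 0, 0.6, 0, 0, 0, 0, 0.6]

```text
time: 9.05
tool_pos: [0.4646, 0.2943, 0.2423]
tool_rot: [0.006, 0.391, 0.92, 0.006]
contact_force: [1.0, -0.0, 1.4]
gripper_width: 0.601
grasp_force: 0.0
```

Run:
```python
from plan import *
plan((572,-190,235))
b=manip.grab_frame("scene")
P=[[.4614,.2913,.06]]
r=(proj(b,P)[0]).astype(int)
f=lambda I,c:cv2.resize(I[c[1]-45:c[1]+45,c[0]-45:c[0]+45],(400,400),interpolation=cv2.INTER_CUBIC)
I=b["image"].copy()
A=np.linspace(0,2*np.pi,60)
for z in (.024,.058): cv2.polylines(I,[proj(b,np.c_[.4614+.03*np.cos(A),.2913+.03*np.sin(A),0*A+z]).round().astype(np.int32)],True,(0,0,255))
cv2.imwrite("pics/r60.png",np.hstack([f(b["image"],r),f(I,r)]))
```

```text
t 9.05 tcp [464.6 294.3 242.3] yaw_y 44.0 tilt 0.96 F [ 1.  -0.   1.4] w 0.601 g 0.0
(572, -190, 235) -> tool mm [-423.2 -258.9    5.6]
```

View pics/r60.png

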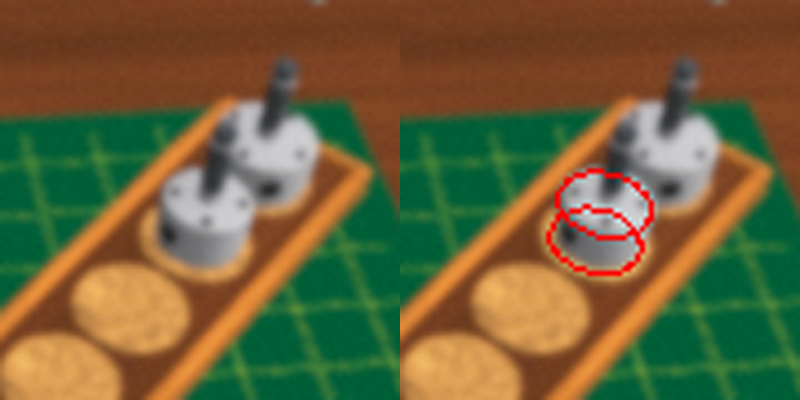

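c60 stands upright and released near the middle of its pad, with the cup base at (205,265) and cork showing all round, so the offset is only a few mm. Next is c50.

Call:
move_arm:
  increments: [-31, -19, 0, 0, 0.6, -31, -19, 0, 0, 0.6, -31, -19, 0, 0, 0.6, -31, -19, 0, 0, 0.6, -31, -19, 0, 0, 0.6, -31, -19, 0, 0, 0.6, -31, -19, 0, 0, 0.6, -31, -19, 0, 0, 0.6]

```text
time: 9.77
tool_pos: [0.5227, 0.0066, 0.2304]
tool_rot: [-0.001, 0.391, 0.92, -0.0]
contact_force: [1.1, -0.3, 0.6]
gripper_width: 0.602
grasp_force: 0.0
```

Call:
move_arm:
  increments: [-31, -19, 0, 0, 0.6, -31, -19, 0, 0, 0.6, -31, -19, 0, 0, 0.6, -31, -19, 0, 0, 0.6, -26, -16, 0, 0, 0.6, -18, -11, 0, 0, 0.6, -7, -4, 0, 0, 0.6, 0, 0, 0, 0, 0.6]

```text
time: 10.43
tool_pos: [0.5672, -0.1932, 0.2302]
tool_rot: [-0.001, 0.392, 0.92, 0.0]
contact_force: [0.6, 1.0, 0.4]
gripper_width: 0.599
grasp_force: 0.0
```

Call:
move_arm:
  increments: [0, 0, 0, 0, 0.6, 0, 0, 30, 0, 0.6, 0, 0, 30, 0, 0.6, 0, 0, 20, 0, 0.6, 0, 0, 10, 0, 0.6, 0, 0, 0, 0, 0.6, 0, 0, 0, 0, 0.6]

```text
time: 11.02
tool_pos: [0.5677, -0.1909, 0.1416]
tool_rot: [-0.0, 0.391, 0.921, 0.0]
contact_force: [-0.3, -0.1, 0.7]
gripper_width: 0.601
grasp_force: 0.0
```

Run:
```python
from plan import *
plan((572,-190,60))
import fit
f={n:manip.grab_frame(n) for n in("top","scene")}
# c60 placed: fit x,y in scene view against wood/cork using saturation (steel is grey)
def sat(fr,box):
    x0,y0,w,h=box; H=cv2.cvtColor(fr["image"][y0:y0+h,x0:x0+w],cv2.COLOR_BGR2HSV)[...,1].astype(float)
    return np.clip((110-H)/70,0,1)
fit.alpha=sat
for n in ("top","scene"):
    fr=f[n]; q=proj(fr,fit.cyl(np.array([.4614,.2913,.024]),.036,0,.1)); a=np.floor(q.min(0)).astype(int); b=np.ceil(q.max(0)).astype(int); bx=(*a,*(b-a)); al=sat(fr,bx)
    yy,xx=np.mgrid[0:bx[3],0:bx[2]]
    cost=lambda s:np.abs(fit.sil(fr,np.r_[s/1000,.0245],.06,bx)-al).sum()
    G=np.arange(-9,9.1,1); best=min((cost(np.array([461.4+i,291.3+j])),461.4+i,291.3+j) for i in G for j in G); print(n,best,cost(np.array([461.4,291.3])))
```

```text
t 11.02 tcp [ 567.7 -190.9  141.6] yaw_y 44.0 tilt 0.01 F [-0.3 -0.1  0.7] w 0.601 g 0.0
(572, -190, 60) -> tool mm [-2.3  3.7 81.6]
top (np.float64(44.218254233577426), np.float64(460.4), np.float64(294.3)) 76.29285739058895
scene (np.float64(253.42142859378032), np.float64(455.4), np.float64(298.3)) 347.006349364881
```

Call:
move_arm:
  increments: [-2, 4, 0, 0, 0.6, 0, 0, 20, 0, 0.6, 0, 0, 25, 0, 0.6, 0, 0, 20, 0, 0.6, 0, 0, 12, 0, 0.6, 0, 0, 4, 0, 0.6, 0, 0, 0, 0, 0.6, 0, 0, 0, 0, 0.6]

```text
time: 11.78
tool_pos: [0.5729, -0.191, 0.0617]
tool_rot: [0.001, 0.391, 0.92, -0.0]
contact_force: [-0.3, 0.4, 0.7]
gripper_width: 0.6
grasp_force: 0.0
```

Call:
move_arm:
  increments: [0, 0, 0, 0, 0.1, 0, 0, 0, 0, 0.1, 0, 0, 0, 0, 0.1, 0, 0, 0, 0, 0.1, 0, 0, 0, 0, 0.1, 0, 0, 0, 0, 0.1]

```text
time: 12.28
tool_pos: [0.5726, -0.1911, 0.0618]
tool_rot: [0.001, 0.391, 0.92, -0.0]
contact_force: [-1.3, 0.2, 5.9]
gripper_width: 0.168
grasp_force: 58.3
```

Call:
move_arm:
  increments: [0, 0, -10, 0, 0.1, 0, 0, -25, 0, 0.1, 0, 0, -35, 0, 0.1, 0, 0, -35, 0, 0.1, 0, 0, -35, 0, 0.1, 0, 0, -30, 0, 0.1, 0, 0, -10, 0, 0.1, 0, 0, 0, 0, 0.1]

```text
time: 12.95
tool_pos: [0.5732, -0.1911, 0.2437]
tool_rot: [0.003, 0.391, 0.92, -0.0]
contact_force: [-1.0, -0.6, -4.1]
gripper_width: 0.173
grasp_force: 58.9
```

```bash
python3 -c "
from plan import plan
plan((517.8,232.4,240))"
```

```text
t 12.95 tcp [ 573.2 -191.1  243.7] yaw_y 44.0 tilt 0.34 F [-1.  -0.6 -4.1] w 0.173 g 58.9
(517.8, 232.4, 240) -> tool mm [343.3 254.    2.4]
```

Call:
move_arm:
  increments: [10, 7, 0, 0, 0.1, 20, 15, 0, 0, 0.1, 26, 19, 0, 0, 0.1, 26, 19, 0, 0, 0.1, 26, 19, 0, 0, 0.1, 26, 19, 0, 0, 0.1, 26, 19, 0, 0, 0.1, 26, 19, 0, 0, 0.1]

```text
time: 13.62
tool_pos: [0.5379, 0.0399, 0.2357]
tool_rot: [-0.004, 0.391, 0.92, -0.001]
contact_force: [1.3, -0.0, -3.9]
gripper_width: 0.172
grasp_force: 58.7
```

Call:
move_arm:
  increments: [26, 19, 0, 0, 0.1, 26, 19, 0, 0, 0.1, 26, 19, 0, 0, 0.1, 26, 20, 0, 0, 0.1, 22, 17, 0, 0, 0.1, 16, 12, 0, 0, 0.1, 10, 8, 0, 0, 0.1, 5, 4, 0, 0, 0.1]

```text
time: 14.28
tool_pos: [0.5146, 0.234, 0.2367]
tool_rot: [-0.002, 0.39, 0.921, -0.002]
contact_force: [-0.0, -0.8, -3.6]
gripper_width: 0.173
grasp_force: 58.8
```

Call:
move_arm:
  increments: [0, 0, 0, 0, 0.1, 0, 0, 15, 0, 0.1, 0, 0, 30, 0, 0.1, 0, 0, 30, 0, 0.1, 0, 0, 20, 0, 0.1, 0, 0, 10, 0, 0.1, 0, 0, 0, 0, 0.1, 0, 0, 0, 0, 0.1]

```text
time: 14.95
tool_pos: [0.517, 0.2319, 0.1353]
tool_rot: [-0.0, 0.392, 0.92, -0.0]
contact_force: [0.7, 0.2, -3.2]
gripper_width: 0.167
grasp_force: 58.7
```

```bash
python3 -c "
from plan import plan
plan((517.8,232.4,83))"
```

```text
t 14.95 tcp [517.  231.9 135.3] yaw_y 43.9 tilt 0.03 F [ 0.7  0.2 -3.2] w 0.167 g 58.7
(517.8, 232.4, 83) -> tool mm [-0.2  1.  52.3]
```

Call:
move_arm:
  increments: [0, 1, 15, 0, 0.1, 0, 0, 17, 0, 0.1, 0, 0, 10, 0, 0.1, 0, 0, 5, 0, 0.1, 0, 0, 2, 0, 0.1, 0, 0, 0, 0, 0.1, 0, 0, 0, 0, 0.1]

```text
time: 15.53
tool_pos: [0.5182, 0.2335, 0.0875]
tool_rot: [0.001, 0.391, 0.92, 0.001]
contact_force: [0.3, 1.0, -4.2]
gripper_width: 0.17
grasp_force: 58.9
```

Call:
move_arm:
  increments: [0, 0, 1, 0, 0.1, 0, 0, 1, 0, 0.1, 0, 0, 1, 0, 0.1, 0, 0, 0, 0, 0.1]

```text
time: 15.87
tool_pos: [0.5174, 0.2333, 0.0833]
tool_rot: [-0.0, 0.391, 0.92, -0.0]
contact_force: [0.1, -0.3, -3.7]
gripper_width: 0.174
grasp_force: 58.9
```

Call:
move_arm:
  increments: [0, 0, 0.5, 0, 0.1, 0, 0, 0.5, 0, 0.1, 0, 0, 0, 0, 0.1]

```text
time: 16.12
tool_pos: [0.5175, 0.2334, 0.0828]
tool_rot: [-0.0, 0.391, 0.92, -0.0]
contact_force: [-1.5, -0.9, 0.3]
gripper_width: 0.174
grasp_force: 59.3
```

c50 has landed. I'll release it, rise, and go for c40.

Call:
move_arm:
  increments: [0, 0, 0, 0, 0.25, 0, 0, 0, 0, 0.4, 0, 0, 0, 0, 0.6, 0, 0, 0, 0, 0.6, 0, 0, -10, 0, 0.6, 0, 0, -30, 0, 0.6, 0, 0, -35, 0, 0.6, 0, 0, -35, 0, 0.6]

```text
time: 16.78
tool_pos: [0.5169, 0.2331, 0.1936]
tool_rot: [-0.0, 0.391, 0.92, -0.0]
contact_force: [0.6, -0.6, -0.1]
gripper_width: 0.6
grasp_force: 0.0
```

Call:
move_arm:
  increments: [0, 0, -30, 0, 0.6, 0, 0, -10, 0, 0.6, 0, 0, 0, 0, 0.6]

```text
time: 17.03
tool_pos: [0.5196, 0.234, 0.2375]
tool_rot: [0.003, 0.391, 0.92, 0.003]
contact_force: [0.4, -0.8, -0.1]
gripper_width: 0.6
grasp_force: 0.0
```

Run:
```python
from plan import *
plan((464.8,-323.5,235))
```

```text
t 17.03 tcp [519.6 234.  237.5] yaw_y 44.0 tilt 0.5 F [ 0.4 -0.8 -0.1] w 0.6 g 0.0
(464.8, -323.5, 235) -> tool mm [-363.3 -426.3    0.7]
```

Call:
move_arm:
  increments: [-25, -29, 0, 0, 0.6, -25, -29, 0, 0, 0.6, -25, -29, 0, 0, 0.6, -25, -29, 0, 0, 0.6, -25, -29, 0, 0, 0.6, -25, -29, 0, 0, 0.6, -25, -29, 0, 0, 0.6, -25, -29, 0, 0, 0.6]

```text
time: 17.7
tool_pos: [0.4876, -0.0731, 0.2299]
tool_rot: [-0.002, 0.391, 0.92, -0.0]
contact_force: [-0.1, -0.7, 0.5]
gripper_width: 0.599
grasp_force: 0.0
```

Call:
move_arm:
  increments: [-25, -29, 0, 0, 0.6, -25, -29, 0, 0, 0.6, -25, -29, 0, 0, 0.6, -25, -29, 0, 0, 0.6, -25, -29, 0, 0, 0.6, -20, -24, 0, 0, 0.6, -13, -17, 0, 0, 0.6, -5, -8, 0, 0, 0.6]

```text
time: 18.37
tool_pos: [0.4611, -0.3256, 0.2295]
tool_rot: [-0.002, 0.393, 0.92, 0.0]
contact_force: [0.1, 0.2, -0.1]
gripper_width: 0.595
grasp_force: 0.0
```

Call:
move_arm:
  increments: [0, 0, 0, 0, 0.6, 0, 0, 30, 0, 0.6, 0, 0, 30, 0, 0.6, 0, 0, 20, 0, 0.6, 0, 0, 10, 0, 0.6, 0, 0, 0, 0, 0.6, 0, 0, 0, 0, 0.6]

```text
time: 18.95
tool_pos: [0.4628, -0.3227, 0.1422]
tool_rot: [-0.0, 0.391, 0.921, 0.0]
contact_force: [0.2, -0.4, -0.4]
gripper_width: 0.598
grasp_force: 0.0
```

Run:
```python
from plan import *
plan((464.8,-323.5,61))
```

```text
t 18.95 tcp [ 462.8 -322.7  142.2] yaw_y 44.0 tilt 0.05 F [ 0.2 -0.4 -0.4] w 0.598 g 0.0
(464.8, -323.5, 61) -> tool mm [-2.   0.8 81.2]
```

Call:
move_arm:
  increments: [-1, 1, 0, 0, 0.6, 0, 0, 20, 0, 0.6, 0, 0, 25, 0, 0.6, 0, 0, 20, 0, 0.6, 0, 0, 12, 0, 0.6, 0, 0, 4, 0, 0.6, 0, 0, 0, 0, 0.6, 0, 0, 0, 0, 0.6]

```text
time: 19.62
tool_pos: [0.465, -0.3245, 0.0629]
tool_rot: [0.001, 0.391, 0.92, -0.0]
contact_force: [1.1, -0.1, -0.4]
gripper_width: 0.603
grasp_force: 0.0
```

Call:
move_arm:
  increments: [0, 0, 0, 0, 0.1, 0, 0, 0, 0, 0.1, 0, 0, 0, 0, 0.1, 0, 0, 0, 0, 0.1, 0, 0, 0, 0, 0.1, 0, 0, 0, 0, 0.1]

```text
time: 20.12
tool_pos: [0.4648, -0.3244, 0.0627]
tool_rot: [0.001, 0.391, 0.92, -0.0]
contact_force: [-0.2, 0.7, 6.3]
gripper_width: 0.173
grasp_force: 58.4
```

Call:
move_arm:
  increments: [0, 0, -10, 0, 0.1, 0, 0, -25, 0, 0.1, 0, 0, -35, 0, 0.1, 0, 0, -35, 0, 0.1, 0, 0, -35, 0, 0.1, 0, 0, -30, 0, 0.1, 0, 0, -10, 0, 0.1, 0, 0, 0, 0, 0.1]

```text
time: 20.78
tool_pos: [0.4651, -0.3246, 0.2447]
tool_rot: [0.003, 0.391, 0.92, -0.001]
contact_force: [0.6, -0.0, -2.4]
gripper_width: 0.169
grasp_force: 58.5
```

```bash
python3 -c "
from plan import plan
plan((573.8,175.5,240))"
```

```text
t 20.78 tcp [ 465.1 -324.6  244.7] yaw_y 43.9 tilt 0.33 F [ 0.6 -0.  -2.4] w 0.169 g 58.5
(573.8, 175.5, 240) -> tool mm [284.7 425.3   3.2]
```

Call:
move_arm:
  increments: [10, 15, 0, 0, 0.1, 20, 30, 0, 0, 0.1, 22, 33, 0, 0, 0.1, 22, 33, 0, 0, 0.1, 22, 33, 0, 0, 0.1, 22, 33, 0, 0, 0.1, 22, 33, 0, 0, 0.1, 22, 33, 0, 0, 0.1]

```text
time: 21.45
tool_pos: [0.5249, -0.0362, 0.2372]
tool_rot: [-0.003, 0.391, 0.92, -0.001]
contact_force: [1.4, -0.4, -1.4]
gripper_width: 0.167
grasp_force: 58.8
```

Call:
move_arm:
  increments: [22, 33, 0, 0, 0.1, 22, 33, 0, 0, 0.1, 22, 33, 0, 0, 0.1, 20, 30, 0, 0, 0.1, 16, 23, 0, 0, 0.1, 11, 16, 0, 0, 0.1, 7, 10, 0, 0, 0.1, 3, 4, 0, 0, 0.1]

```text
time: 22.12
tool_pos: [0.5709, 0.1777, 0.2378]
tool_rot: [-0.002, 0.39, 0.921, -0.001]
contact_force: [-0.2, -1.1, -3.0]
gripper_width: 0.171
grasp_force: 58.8
```

Call:
move_arm:
  increments: [0, 0, 0, 0, 0.1, 0, 0, 15, 0, 0.1, 0, 0, 30, 0, 0.1, 0, 0, 30, 0, 0.1, 0, 0, 20, 0, 0.1, 0, 0, 10, 0, 0.1, 0, 0, 0, 0, 0.1, 0, 0, 0, 0, 0.1]

```text
time: 22.78
tool_pos: [0.5723, 0.1755, 0.1364]
tool_rot: [-0.0, 0.392, 0.92, -0.0]
contact_force: [-0.1, 0.8, -2.0]
gripper_width: 0.173
grasp_force: 58.9
```

```bash
python3 -c "
from plan import plan
plan((573.8,175.5,84))"
```

```text
t 22.78 tcp [572.3 175.5 136.4] yaw_y 43.9 tilt 0.03 F [-0.1  0.8 -2. ] w 0.173 g 58.9
(573.8, 175.5, 84) -> tool mm [-1.   1.1 52.4]
```

Call:
move_arm:
  increments: [-1, 1, 15, 0, 0.1, 0, 0, 17, 0, 0.1, 0, 0, 10, 0, 0.1, 0, 0, 5, 0, 0.1, 0, 0, 2, 0, 0.1, 0, 0, 0, 0, 0.1, 0, 0, 0, 0, 0.1]

```text
time: 23.37
tool_pos: [0.5745, 0.1765, 0.0885]
tool_rot: [0.001, 0.391, 0.92, 0.0]
contact_force: [-0.6, -0.1, -2.6]
gripper_width: 0.17
grasp_force: 59.0
```

Call:
move_arm:
  increments: [0, 0, 1, 0, 0.1, 0, 0, 1, 0, 0.1, 0, 0, 1, 0, 0.1, 0, 0, 0, 0, 0.1]

```text
time: 23.7
tool_pos: [0.5736, 0.1764, 0.0843]
tool_rot: [-0.0, 0.391, 0.92, -0.0]
contact_force: [-0.5, 0.6, -2.9]
gripper_width: 0.167
grasp_force: 59.0
```

Call:
move_arm:
  increments: [0, 0, 0.5, 0, 0.1, 0, 0, 0.5, 0, 0.1, 0, 0, 0, 0, 0.1]

```text
time: 23.95
tool_pos: [0.5738, 0.1765, 0.0838]
tool_rot: [0.0, 0.391, 0.92, 0.0]
contact_force: [-1.5, 0.4, 0.0]
gripper_width: 0.169
grasp_force: 59.2
```

c40 has landed. I'll release it and go for c30.

Call:
move_arm:
  increments: [0, 0, 0, 0, 0.25, 0, 0, 0, 0, 0.4, 0, 0, 0, 0, 0.6, 0, 0, 0, 0, 0.6, 0, 0, -10, 0, 0.6, 0, 0, -30, 0, 0.6, 0, 0, -35, 0, 0.6, 0, 0, -35, 0, 0.6]

```text
time: 24.62
tool_pos: [0.5731, 0.1763, 0.1945]
tool_rot: [-0.001, 0.391, 0.92, -0.0]
contact_force: [1.3, -0.0, 0.3]
gripper_width: 0.598
grasp_force: 0.0
```

Call:
move_arm:
  increments: [0, 0, -30, 0, 0.6, 0, 0, -10, 0, 0.6, 0, 0, 0, 0, 0.6]

```text
time: 24.87
tool_pos: [0.5759, 0.1768, 0.2387]
tool_rot: [0.004, 0.391, 0.92, 0.002]
contact_force: [0.2, 0.2, 0.0]
gripper_width: 0.594
grasp_force: 0.0
```

Run:
```python
from plan import *
plan((571.4,-329.5,235))
```

```text
t 24.87 tcp [575.9 176.8 238.7] yaw_y 44.0 tilt 0.5 F [0.2 0.2 0. ] w 0.594 g 0.0
(571.4, -329.5, 235) -> tool mm [-361.4 -354.6    2.9]
```

Call:
move_arm:
  increments: [-25, -25, 0, 0, 0.6, -25, -25, 0, 0, 0.6, -25, -25, 0, 0, 0.6, -25, -25, 0, 0, 0.6, -25, -25, 0, 0, 0.6, -25, -25, 0, 0, 0.6, -25, -25, 0, 0, 0.6, -25, -25, 0, 0, 0.6]

```text
time: 25.53
tool_pos: [0.567, -0.1077, 0.2306]
tool_rot: [-0.002, 0.391, 0.92, -0.0]
contact_force: [0.6, 0.1, 0.3]
gripper_width: 0.6
grasp_force: 0.0
```

Call:
move_arm:
  increments: [-25, -24, 0, 0, 0.6, -25, -24, 0, 0, 0.6, -25, -24, 0, 0, 0.6, -25, -24, 0, 0, 0.6, -24, -23, 0, 0, 0.6, -20, -19, 0, 0, 0.6, -12, -11, 0, 0, 0.6, -6, -6, 0, 0, 0.6]

```text
time: 26.2
tool_pos: [0.5683, -0.332, 0.2308]
tool_rot: [-0.002, 0.392, 0.92, 0.0]
contact_force: [-0.5, 0.8, -0.0]
gripper_width: 0.6
grasp_force: 0.0
```

Call:
move_arm:
  increments: [0, 0, 0, 0, 0.6, 0, 0, 30, 0, 0.6, 0, 0, 30, 0, 0.6, 0, 0, 20, 0, 0.6, 0, 0, 10, 0, 0.6, 0, 0, 0, 0, 0.6, 0, 0, 0, 0, 0.6]

```text
time: 26.78
tool_pos: [0.5696, -0.3295, 0.1435]
tool_rot: [-0.0, 0.391, 0.921, 0.0]
contact_force: [0.2, -0.1, -0.4]
gripper_width: 0.598
grasp_force: 0.0
```

Run:
```python
from plan import *
plan((571.4,-329.5,61))
```

```text
t 26.78 tcp [ 569.6 -329.5  143.5] yaw_y 44.0 tilt 0.03 F [ 0.2 -0.1 -0.4] w 0.598 g 0.0
(571.4, -329.5, 61) -> tool mm [-1.3  1.3 82.5]
```

Call:
move_arm:
  increments: [0, 1, 0, 0, 0.6, 0, 0, 20, 0, 0.6, 0, 0, 25, 0, 0.6, 0, 0, 20, 0, 0.6, 0, 0, 12, 0, 0.6, 0, 0, 5, 0, 0.6, 0, 0, 0, 0, 0.6, 0, 0, 0, 0, 0.6]

```text
time: 27.45
tool_pos: [0.5709, -0.3305, 0.0629]
tool_rot: [0.001, 0.391, 0.92, -0.0]
contact_force: [0.9, -0.4, -0.7]
gripper_width: 0.601
grasp_force: 0.0
```

Call:
move_arm:
  increments: [0, 0, 0, 0, 0.1, 0, 0, 0, 0, 0.1, 0, 0, 0, 0, 0.1, 0, 0, 0, 0, 0.1, 0, 0, 0, 0, 0.1, 0, 0, 0, 0, 0.1]

```text
time: 27.95
tool_pos: [0.5709, -0.3305, 0.0629]
tool_rot: [0.001, 0.391, 0.92, -0.0]
contact_force: [0.3, -0.1, 5.6]
gripper_width: 0.169
grasp_force: 58.3
```

Call:
move_arm:
  increments: [0, 0, -10, 0, 0.1, 0, 0, -25, 0, 0.1, 0, 0, -35, 0, 0.1, 0, 0, -35, 0, 0.1, 0, 0, -35, 0, 0.1, 0, 0, -30, 0, 0.1, 0, 0, -10, 0, 0.1, 0, 0, 0, 0, 0.1]

```text
time: 28.62
tool_pos: [0.5712, -0.3308, 0.2452]
tool_rot: [0.003, 0.391, 0.92, -0.001]
contact_force: [0.7, 0.2, -2.7]
gripper_width: 0.165
grasp_force: 58.5
```

```bash
python3 -c "
from plan import plan
plan((629.8,118.2,240))"
```

```text
t 28.62 tcp [ 571.2 -330.8  245.2] yaw_y 43.9 tilt 0.36 F [ 0.7  0.2 -2.7] w 0.165 g 58.5
(629.8, 118.2, 240) -> tool mm [282.6 353.8   3.8]
```

Call:
move_arm:
  increments: [10, 12, 0, 0, 0.1, 20, 25, 0, 0, 0.1, 22, 28, 0, 0, 0.1, 22, 28, 0, 0, 0.1, 22, 28, 0, 0, 0.1, 22, 28, 0, 0, 0.1, 22, 28, 0, 0, 0.1, 22, 28, 0, 0, 0.1]

```text
time: 29.28
tool_pos: [0.6031, -0.0681, 0.2367]
tool_rot: [-0.004, 0.391, 0.92, -0.0]
contact_force: [1.8, 0.1, -1.6]
gripper_width: 0.164
grasp_force: 58.5
```

Call:
move_arm:
  increments: [22, 28, 0, 0, 0.1, 22, 28, 0, 0, 0.1, 21, 26, 0, 0, 0.1, 19, 23, 0, 0, 0.1, 16, 19, 0, 0, 0.1, 11, 13, 0, 0, 0.1, 7, 8, 0, 0, 0.1, 3, 4, 0, 0, 0.1]

```text
time: 29.95
tool_pos: [0.6267, 0.1213, 0.2376]
tool_rot: [-0.003, 0.39, 0.921, -0.001]
contact_force: [-0.1, -0.1, -1.4]
gripper_width: 0.169
grasp_force: 58.6
```

Call:
move_arm:
  increments: [0, 0, 0, 0, 0.1, 0, 0, 15, 0, 0.1, 0, 0, 30, 0, 0.1, 0, 0, 30, 0, 0.1, 0, 0, 20, 0, 0.1, 0, 0, 10, 0, 0.1, 0, 0, 0, 0, 0.1, 0, 0, 0, 0, 0.1]

```text
time: 30.62
tool_pos: [0.6284, 0.1187, 0.1359]
tool_rot: [-0.0, 0.392, 0.92, -0.0]
contact_force: [0.1, -0.7, -1.7]
gripper_width: 0.173
grasp_force: 58.6
```

```bash
python3 -c "
from plan import plan
plan((629.8,118.2,84))"
```

```text
t 30.62 tcp [628.4 118.7 135.9] yaw_y 43.9 tilt 0.05 F [ 0.1 -0.7 -1.7] w 0.173 g 58.6
(629.8, 118.2, 84) -> tool mm [-1.4  0.7 51.9]
```

Call:
move_arm:
  increments: [-1, 1, 15, 0, 0.1, 0, 0, 17, 0, 0.1, 0, 0, 10, 0, 0.1, 0, 0, 5, 0, 0.1, 0, 0, 2, 0, 0.1, 0, 0, 0, 0, 0.1, 0, 0, 0, 0, 0.1]

```text
time: 31.2
tool_pos: [0.6306, 0.1196, 0.0882]
tool_rot: [0.001, 0.391, 0.92, 0.0]
contact_force: [0.1, -0.2, -2.0]
gripper_width: 0.166
grasp_force: 58.6
```

Call:
move_arm:
  increments: [0, 0, 1, 0, 0.1, 0, 0, 1, 0, 0.1, 0, 0, 0.5, 0, 0.1, 0, 0, 0, 0, 0.1]

```text
time: 31.53
tool_pos: [0.63, 0.1195, 0.0849]
tool_rot: [0.0, 0.391, 0.92, 0.0]
contact_force: [-0.4, 0.7, -2.4]
gripper_width: 0.175
grasp_force: 58.6
```

Call:
move_arm:
  increments: [0, 0, 0.5, 0, 0.1, 0, 0, 0.5, 0, 0.1, 0, 0, 0, 0, 0.1]

```text
time: 31.78
tool_pos: [0.63, 0.1195, 0.084]
tool_rot: [0.0, 0.391, 0.92, 0.0]
contact_force: [-0.6, 0.4, -1.8]
gripper_width: 0.173
grasp_force: 58.8
```

Call:
move_arm:
  increments: [0, 0, 0.5, 0, 0.1, 0, 0, 0, 0, 0.1, 0, 0, 0, 0, 0.1]

```text
time: 32.03
tool_pos: [0.6301, 0.1195, 0.0839]
tool_rot: [0.0, 0.391, 0.92, 0.0]
contact_force: [-2.4, -0.6, 2.9]
gripper_width: 0.171
grasp_force: 59.0
```

Call:
move_arm:
  increments: [0, 0, 0, 0, 0.25, 0, 0, 0, 0, 0.4, 0, 0, 0, 0, 0.6, 0, 0, 0, 0, 0.6, 0, 0, -10, 0, 0.6, 0, 0, -30, 0, 0.6, 0, 0, -35, 0, 0.6, 0, 0, -35, 0, 0.6]

```text
time: 32.7
tool_pos: [0.6293, 0.1195, 0.1943]
tool_rot: [-0.001, 0.391, 0.92, -0.0]
contact_force: [2.0, -0.0, 0.3]
gripper_width: 0.604
grasp_force: 0.0
```

Call:
move_arm:
  increments: [0, 0, -40, 0, 0.6, 0, 0, -10, 0, 0.6, -25, -25, 0, 0, 0.6, -25, -25, 0, 0, 0.6, -25, -25, 0, 0, 0.6, -25, -25, 0, 0, 0.6, -25, -25, 0, 0, 0.6, -25, -25, 0, 0, 0.6]

```text
time: 33.37
tool_pos: [0.6259, -0.0942, 0.2441]
tool_rot: [0.001, 0.391, 0.92, 0.0]
contact_force: [0.1, -0.1, 0.9]
gripper_width: 0.6
grasp_force: 0.0
```

Call:
move_arm:
  increments: [-25, -25, 0, 0, 0.6, -25, -25, 0, 0, 0.6, -25, -25, 0, 0, 0.6, -15, -15, 0, 0, 0.6, 0, 0, 0, 0, 0.6, 0, 0, 0, 0, 0.6]

```text
time: 33.87
tool_pos: [0.6236, -0.2209, 0.2436]
tool_rot: [0.0, 0.392, 0.92, 0.0]
contact_force: [-0.7, 0.4, -0.5]
gripper_width: 0.6
grasp_force: 0.0
```

Run:
```python
from plan import *
import fit
f={n:manip.grab_frame(n) for n in("top","scene")}
plan()
pads=np.array([[629.3,120.2],[573.3,177.5],[517.3,234.4],[461.4,291.3]])
def sat(fr,box):
    x0,y0,w,h=box; H=cv2.cvtColor(fr["image"][y0:y0+h,x0:x0+w],cv2.COLOR_BGR2HSV)[...,1].astype(float)
    return np.clip((110-H)/70,0,1)
for D,p in zip((.03,.04,.05,.06),pads):
    fr=f["top"]; q=proj(fr,fit.cyl(np.r_[p/1000,.024],.036,0,.1)); a=np.floor(q.min(0)).astype(int); b=np.ceil(q.max(0)).astype(int); bx=(*a,*(b-a)); al=sat(fr,bx)
    G=np.arange(-9,9.1,1); c,i,j=min((np.abs(fit.sil(fr,np.r_[(p+[i,j])/1000,.0245],D,bx)-al).sum(),i,j) for i in G for j in G); print(D,"offset mm",i,j,"cost",c.round(1))
I=[]
for n in f:
    q=proj(f[n],np.c_[pads/1000,np.full(4,.05)]).mean(0).astype(int)
    I.append(cv2.resize(f[n]["image"][q[1]-85:q[1]+85,q[0]-75:q[0]+75],(400,453),interpolation=cv2.INTER_CUBIC))
cv2.imwrite("pics/end.png",np.hstack(I))
```

```text
t 33.97 tcp [ 623.8 -219.1  243.6] yaw_y 44.0 tilt 0.03 F [1.4 0.4 0.5] w 0.602 g 0.0
0.03 offset mm 1.0 0.0 cost 16.5
0.04 offset mm 1.0 0.0 cost 19.4
0.05 offset mm 0.0 1.0 cost 24.8
0.06 offset mm -1.0 3.0 cost 46.3
```

View pics/end.png

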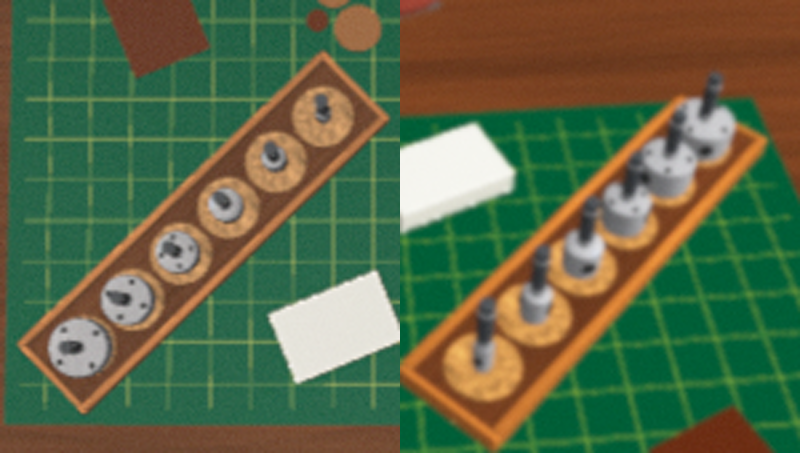

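All six cutters stand upright in order of size, running in the top view from c20 at (322,108) to c70 at (79,347). The four placed ones are 0–3 mm from their pad centres, and the arm is clear. I'm handing in.

```bash
python3 -c "
from plant import manip
print(manip.job_done())"
```

```text
the job is handed in; nothing more can be done
None
```

I handed the job in at about 34 s: all four loose cutters stand upright and released on their pads, 20 to 70 mm in order, each within about 3 mm of its pad centre by the top camera; no verdict was returned.

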